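Set and hold the spring bolt of the conveyor guide arm

TASK

The spring-loaded guide arm on the packing conveyor needs its tension set. Reach down into the narrow gap behind the bracket's front plate, grasp the hexagon head of the spring bolt, turn it clockwise (seen from above) until its pointer faces the mark on the bracket, and hold it there so that it cannot spring back while a colleague tightens the backing nut underneath: finish still holding the head, do not let go. Leave the tray of rice rolls, the spanner, the scissors and the plastic tub where they are.

Things in the scene. Friction and masses are not known exactly. Their poses are not given: they have to be found in the camera images.
- bolt (a joint): Turn of the spring bolt about its upright axis, rad, growing clockwise from above. 0: spring slack; 0.80: pointer faces the mark. Starts at 0 to 0.2; stops at -0.1 and 1.4. A torsion spring (0.14 N m/rad, 0.11 N m at the mark) turns it back when let go; friction of 0.035 N m keeps it still below about 0.25. The bolt only turns, it cannot be lifted or shifted.
- head (a point): Centre of the bolt's upright hexagon head, dark steel, 124 mm above the table: 24 mm across flats, flats 14 mm wide, 30 mm high (109 to 139 mm above the table). Below it a flange 34 mm wide, 4 mm thick, in one piece with the pointer. Turns with the bolt: z up, x along the pointer. A hexagon corner is over the pointer, so the flats face 30, 90 and 150 degrees from it and opposite.
- pointer (a point): Tip of the pointer, 42 mm from the bolt's axis, 109 mm above the table. The pointer is a flat dark steel finger 7 mm wide (3.5 mm at its tip), 4 mm thick, lying on the bracket's foot plate. When slack it points 0.80 rad anticlockwise (from above) of the mark.
- mark (a point): inner end of the engraved black line on the bracket's foot plate (4 mm by 20 mm, running outwards), 49 mm from the bolt's axis along the bracket's +y axis.
- bracket: Fixed steel channel bracket, 150 mm long (y, along the conveyor), 78 mm wide (x, away from the robot). Origin on its foot plate on the bolt's axis, 105 mm above the table. Front plate on the robot's side to 155 mm above the table, rear flange on the conveyor's guard to 150 mm, both 4 mm thick, inner faces 35 mm from the axis: the gap is 70 mm wide, open at the top and both ends.
- conveyor: Fixed table-top roller conveyor 700 mm long (y), 264 mm wide (x, away from the robot). Origin on the table under the near face of its side guard, at mid-length. The guard is a 4 mm upright plate, top edge 150 mm above the table; roller tops 77 mm. The bracket's guide arm passes through its slot.
- tray: loose stainless tray 192 x 180 x 28 mm (x, y, z) with six leaf-wrapped rice rolls, 50 mm high over all, standing on the rollers. Origin under its centre. To be left alone.
- spanner: loose steel spanner, 240 mm long, lying on the table beside the conveyor. To be left alone.
- scissors: loose scissors with blue plastic handles, 170 mm long, 10 mm high, lying on the table beside the conveyor; origin at the rivet. To be left alone.
- tub: loose clear plastic tub 150 x 110 x 60 mm (x, y, z) on the table; origin under its centre. To be left alone.

How it is judged:
By the outcome, as a careful person would: the job done as asked, in the order asked, and still so for the second after the job is handed in, while the arm keeps its last pose, push and grip.
It also fails if it takes over 38 s, if anything falls off the work surface, if the arm or the gripper's body presses on something with over 40 N, if the wrist force passes 120 N, or if a joint passes its speed limit or range.

ROBOT

A 6-joint arm with a two-finger parallel gripper is mounted at the origin on the work surface. World frame = base frame: x ahead of the robot, y to its left, z up, the work surface at z = 0. Lengths are in m, angles in rad, forces in N, time in s.
With the tool pointing down it reaches from about 0.375 to 0.9 m from the base axis. Payload 3.1 kg.
Tool frame: the origin (TCP) lies on the centre line of the jaws, within the pads' length; the fingertips stand 14 mm ahead of it and the grasp point (between the pads) lies 5 mm behind it; z points along the fingers, y is the line along which they close (so a half turn about z gives the same grasp; the last joint's range is limited). The gripper opens to 85 mm and grips with 20 to 120 N. Pads are 22 mm wide; open, the fingers measure 114 mm over their backs; the gripper's body (76 mm by 85 mm) begins 54 mm behind the grasp point. The pads swing forward as they close: fully open they stand 13 mm farther back than shut.
Start: joints at [-1.47, 0.527, 1.433, -0, 1.181, -0.178], TCP at [0.173, -0.601, 0.245] pointing down, gripper open.
Joint ranges: [-3.08, 3.08], [-0.75, 2.2], [0.22, 2.44], [-1.43, 4.57], [0, 2.65], [-2.85, 2.85]. Speed limits (rad/s): [2.79, 2.79, 3.14, 3.14, 3.14, 3.14].

INTERFACE

Orientations are given as a 3x3 rotation matrix whose columns are the frame's x, y, z axes.
In Python, from rig import * gives the robot as it stands.
- The arm moves only by the shell command python3 -m jog 'ROWS' [FORCE]. ROWS is JSON, a list of rows, each a list of 3 entries, a list of its own where there are three numbers: the shift along the tool's x, y, z normalised to -1 to 1, where 1 is 0.04 m, then the turn, a rotation vector about the tool's x, y, z normalised to -1 to 1, where 1 is 0.1 rad, then the opening in per cent of the stroke, from 0 (shut) to 100 (fully open). A call has 1 to 12 rows; each row shifts and turns the commanded pose from where the row before left it, along the tool's axes as they then stand; what a row does not reach is not made up. A row lasts 1/10 s, in which the tool goes at most 50 mm and 8.59 degrees, less where a joint would pass 70% of its speed; a pose out of reach is approached as far as the arm can. A call with a number of a shift or a turn outside -1 to 1 is refused whole. A call with a gripper value outside its range is refused whole. The fingers move at their own pace and stop on an object; FORCE is the grip in N (left out, the last holds). Time passes only in rows, so rows that do not move let the fingers close. It gives the time, the measured TCP pose, the force, the opening and the grip force at its end, in the units of the state.
- get_obs(): the state, without advancing time (a new reading comes with each control period).
- read_camera(name): name is "side" or "top"; returns the picture (400x640x3 uint8, red, green, blue); there is no depth.
- calibration(name): a dict with "fx", "fy", "cx", "cy" (pixels), "origin" and "orientation" of the camera in the world. Camera axes: x right, y up, looking along -z (the intrinsics and any distortion apply to the point x, -y, -z); pixel columns grow to the right and rows downward; lengths in m; the calibration is good to about 2 mm. A picture is of the moment at which its call begins. calibration takes no time and is no camera call.
- sign_off(): hands the job in; it is judged then, once.
Trained networks look in the newest picture that a camera, given by its name, has taken for a name from the list of things; names that differ only in an ending like _2 or _b are one class to them, and where a whole thing is asked for, a point or a joint stands for the part that bears it (a point fixed in the world has none). Each returns a list of dicts, best first, with "p" (0 to 1); they miss things now and then, are a little off and sometimes report something else, mostly with a low value. They report only what shows in the picture. A call takes as long as a camera call.
- recognise(camera, name): "pixel" ([column, row] in pixels, amid what is visible of it).
- cut_out(camera, name): "region" (400x640 bool, what is visible of it) and "pixel" ([column, row] in pixels, amid what is visible of it).
The state is a dict: "t": time; "joints": joint angles; "dq": joint speeds; "effort": joint torques, N m; "ee_pos": TCP position; "eef_rot": TCP orientation; "wrist_force": force on the tool from outside, world axes, zero at the start; "wrist_torque": the same for the moment, N m; "gripper_width": finger opening in m; "grip_force": force on a finger pad.
Only numpy, scipy, OpenCV 4.12 (cv2) and the standard library are available. Lean on these libraries where they do the work, as an engineer would, in place of code of your own. Each camera call takes 0.05 s, during which the arm holds its last target. There are 200 camera calls.

## Working session

There is one attempt and no reset: what is moved stays moved. The work goes in short steps, Python scripts to look and compute and a shell command to move; the robot and the scene stay as the last step left them, time stands still between calls to the robot, and variables do not carry over. Pictures are saved under pics/ and viewed, at most 10 in all, crops included, and the job is handed in when it is done.

```bash
mkdir -p pics; ls
cat > h.py <<'E'
from rig import *
import numpy as np, cv2
def snap(c,f): 
    im=read_camera(c); cv2.imwrite('pics/'+f,cv2.cvtColor(im,cv2.COLOR_RGB2BGR)); return im
def ray(c,px):
    k=calibration(c); R=np.array(k['orientation']); 
    d=R@np.array([(px[0]-k['cx'])/k['fx'],-(px[1]-k['cy'])/k['fy'],-1]); return np.array(k['origin']),d
def at_z(c,px,z):
    o,d=ray(c,px); return o+d*(z-o[2])/d[2]
def proj(c,p):
    k=calibration(c); q=np.array(k['orientation']).T@(np.array(p)-k['origin'])
    return [k['cx']+k['fx']*q[0]/-q[2],k['cy']-k['fy']*q[1]/-q[2]]
E
python3 - <<'E'
from h import *
print(calibration('top'),calibration('side'))
for c in('top','side'):
    snap(c,c+'0.png')
    for n,z in(('head',.139),('pointer',.109),('mark',.105),('bracket',.13)):
        for r in recognise(c,n)[:2]: print(c,n,r['p'],r['pixel'],at_z(c,r['pixel'],z))
E
```

```text
pics
{'fx': 510.3703900549801, 'fy': 510.3703900549801, 'cx': 313.8743684210003, 'cy': 207.0788764624023, 'origin': array([0.43801918, 0.03400569, 1.33426302]), 'orientation': array([[ 0.01693291,  0.99894411, -0.04270764],
       [-0.99966811,  0.01608486, -0.02012331],
       [-0.01941512,  0.04303421,  0.99888493]])} {'fx': 502.2317046544368, 'fy': 502.2317046544368, 'cx': 318.25001709813296, 'cy': 197.74029697937078, 'origin': array([0.00124252, 0.80595268, 0.970491  ]), 'orientation': array([[-0.83003919,  0.38959408, -0.39906315],
       [-0.55770209, -0.57749657,  0.59620977],
       [ 0.0018222 ,  0.71743582,  0.69662222]])}
top head 0.53 [362.5, 197.5] [ 0.51340943 -0.05542845  0.139     ]
top head 0.2 [245.7, 189.1] [0.52889852 0.21931185 0.139     ]
top pointer 0.71 [363.8, 195.9] [ 0.51919884 -0.06073962  0.109     ]
top mark 0.74 [354.9, 190.5] [ 0.53217019 -0.03946547  0.105     ]
top bracket 0.78 [359.6, 194.9] [ 0.52001714 -0.04918957  0.13      ]
side head 0.71 [332.0, 161.0] [ 0.52387205 -0.03797753  0.139     ]
side head 0.59 [337.7, 161.4] [ 0.5108744 -0.0448275  0.139    ]
side pointer 0.48 [335.0, 159.7] [ 0.53900517 -0.07744344  0.109     ]
side mark 0.65 [331.6, 162.1] [ 0.54365977 -0.06805545  0.105     ]
side bracket 0.72 [332.9, 166.3] [ 0.51617274 -0.03063421  0.13      ]
```

Run:
```python
import cv2,numpy as np
a=cv2.imread('pics/top0.png')[145:245,305:425];b=cv2.imread('pics/side0.png')[110:210,280:400]
z=[cv2.resize(i,(400*12//10*1,400),interpolation=cv2.INTER_CUBIC) for i in(a,b)]
cv2.imwrite('pics/crop0.png',cv2.resize(np.vstack([cv2.resize(a,None,fx=6,fy=6,interpolation=2)]),(720,600)))
```

```text
(no output)
```

View pics/crop0.png

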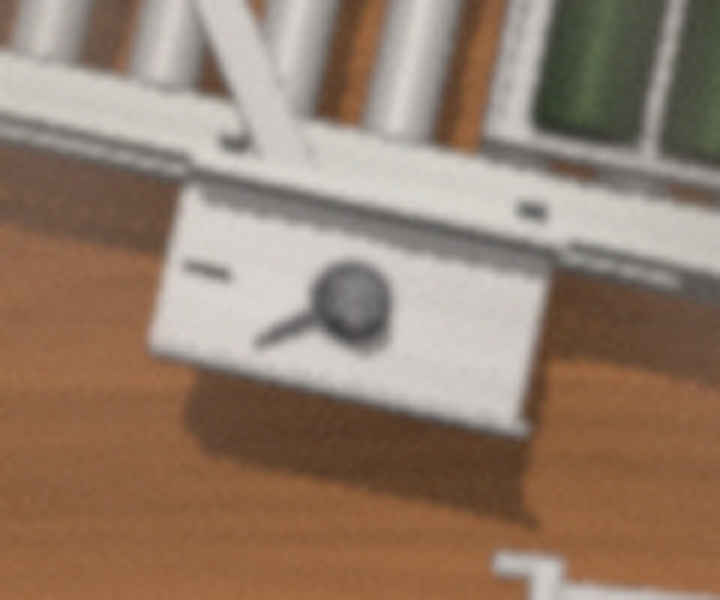

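View pics/side0.png

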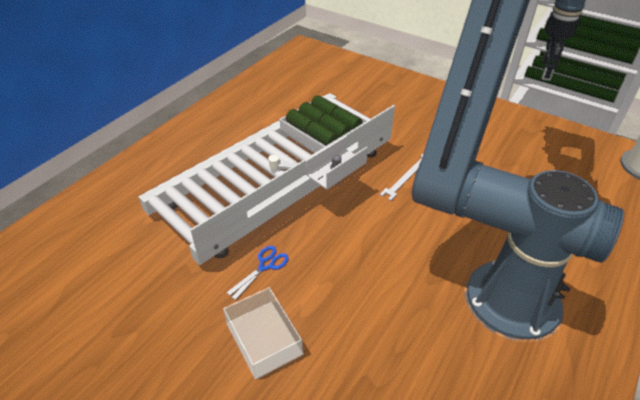

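View pics/top0.png

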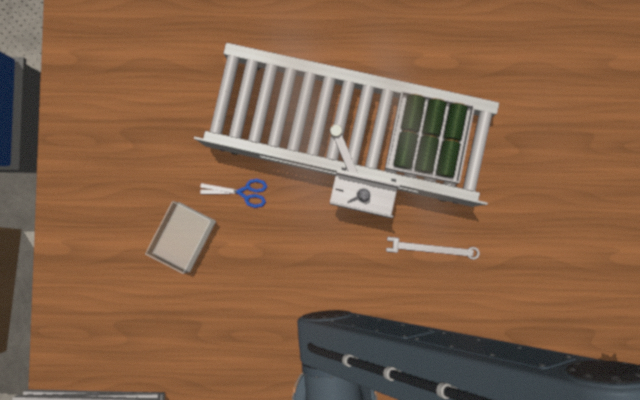

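Run:
```python
from h import *
P=lambda u,v:(305+u/6-.4,145+v/6-.4)
A=lambda u,v,z:at_z('top',P(u,v),z)
h=A(351,299,.139);mi=A(230,273,.105);mo=A(185,266,.105);pt=A(258,346,.109)
fl=A(151,350,.155);fr=A(528,431,.155); rl=A(195,170,.15); rr=A(565,255,.15)
ang=lambda d:np.degrees(np.arctan2(d[1],d[0]))
print('head',h,'mi',mi,'tip',pt); print('front plate',fl,fr,np.linalg.norm(fl-fr),ang(fl-fr)-90,'rear',ang(rl-rr)-90)
print('mark dir',ang(mo-mi)-90,'head->mark',np.linalg.norm((mi-h)[:2]),ang(mi-h)-90,'head->tip',np.linalg.norm((pt-h)[:2]),ang(pt-h)-90)
y=(fl-fr)[:2]/np.linalg.norm((fl-fr)[:2]); print('axis from mark',mi[:2]-.049*y,'from plate',(fl+fr)[:2]/2+.039*np.array([y[1],-y[0]]))
for n in('mark','pointer'): print(n,recognise('top',n)[:1])
print(get_obs()['eef_rot'],get_obs()['gripper_width'])
```

```text
head [ 0.52062763 -0.05673913  0.139     ] mi [ 0.53269133 -0.01063135  0.105     ] tip [ 0.50327442 -0.02210484  0.109     ]
front plate [0.49862522 0.02117081 0.155     ] [ 0.4697865  -0.12403282  0.155     ] 0.1480397468479355 -11.233269126266336 rear -12.146278583102657
mark dir -7.986341626988462 head->mark 0.04765984126104782 -14.662274138990895 head->tip 0.03873844885904603 26.61276216815456
axis from mark [ 0.52314594 -0.05869261] from plate [ 0.52245871 -0.05902836]
mark [{'pixel': [354.9, 190.5], 'p': 0.74}]
pointer [{'pixel': [363.8, 195.9], 'p': 0.71}]
[[ 9.61121318e-01  2.76126443e-01  1.48138039e-05]
 [ 2.76126442e-01 -9.61121317e-01  3.54283610e-05]
 [ 2.40205700e-05 -2.99604700e-05 -9.99999999e-01]] 0.08528295977542734
```

The top view shows the head at about (363,195), the pointer tip at (348,203) and the mark's inner end at (343,190). The sizes match those given. The axis is near (0.522, -0.058), the bracket yaw is about -11.7° and the bolt is at about 0.115 rad. The flats to grip have their normals at 87.5° in the world frame. Next I move above the head.

```bash
python3 -m jog '[[[0.866,-0.76,0],[0,0,0],60],[[0.866,-0.76,0],[0,0,0],60],[[0.866,-0.76,0],[0,0,0],60],[[0.866,-0.76,0],[0,0,0],60],[[0.866,-0.76,0],[0,0,0],60],[[0.866,-0.76,0],[0,0,0],60],[[0.866,-0.76,0],[0,0,0],60],[[0.866,-0.76,0],[0,0,0],60],[[0.866,-0.76,0],[0,0,0],60],[[0.866,-0.76,0],[0,0,0],60],[[0.866,-0.76,0],[0,0,0],60],[[0.866,-0.76,0],[0,0,0],60]]'
python3 -m jog '[[[0.866,-0.76,0],[0,0,0],60],[[0.866,-0.76,0],[0,0,0],60],[[0,0,0],[0,0,0.8],60],[[0,0,0],[0,0,0.8],60],[[0,0,0],[0,0,0.8],60],[[0,0,0],[0,0,0.8],60],[[0,0,0],[0,0,0],60]]'
cat > fix.py <<'E'
from h import *
import sys
t=np.array([float(v) for v in sys.argv[1:4]]);a=np.radians(float(sys.argv[4]))
o=get_obs();R=np.array(o['eef_rot']);p=np.array(o['ee_pos'])
y=np.array([np.cos(a),np.sin(a),0]); y=y if y@R[:,1]>0 else -y
D=np.c_[np.cross(y,[0,0,-1]),y,[0,0,-1]]
from scipy.spatial.transform import Rotation as Q
print('pos',p,'shift rows',R.T@(t-p)/.04,'turn rows',Q.from_matrix(R.T@D).as_rotvec()/.1,'w',o['gripper_width'],'F',o['wrist_force'],'T',o['wrist_torque'],'grip',o['grip_force'],'q',np.round(o['joints'],2),o['t'])
E
python3 fix.py .522 -.058 .128 87.5
python3 - <<'E'
from h import *
a=snap('top','top1.png')[150:250,310:430];b=snap('side','side1.png')[110:210,280:400]
cv2.imwrite('pics/crop1.png',cv2.resize(np.hstack([a,b])[:,:,::-1],(800,333),interpolation=2))
E
```

```text
t: 1.8
ee_pos: [0.4723, -0.1337, 0.2457]
eef_rot: [[0.961, 0.276, 0.001], [0.276, -0.961, -0.001], [0.001, 0.001, -1.0]]
wrist_force: [0.7, -0.2, -0.5]
gripper_width: 0.0514
grip_force: 0.0
t: 2.5
ee_pos: [0.5213, -0.0576, 0.2454]
eef_rot: [[0.999, -0.04, 0.0], [-0.04, -0.999, -0.0], [0.0, 0.0, -1.0]]
wrist_force: [0.8, 0.4, 0.3]
gripper_width: 0.0513
grip_force: 0.0
pos [ 0.52130262 -0.05759898  0.24544187] shift rows [0.01693123 0.00897276 2.936053  ] turn rows [ 0.00118894 -0.00302849  0.03810995] w 0.05125049910326778 F [0.7628991  0.4016618  0.28727035] T [-0.02943887  0.02147132  0.01068534] grip 0.0 q [-0.32  0.39  1.68 -0.    1.07  1.29] 2.5
```

View pics/crop1.png

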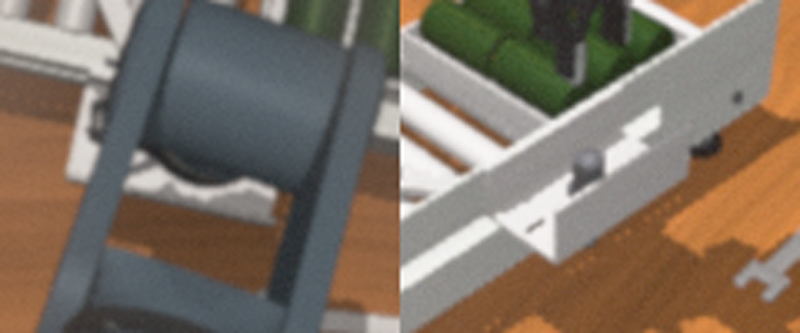

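The side view shows the head at about (337,157), clear of the fingers, with the mark at (320,178). I'll compare this with the estimate before descending.

Run:
```python
from h import *
print('axis top', proj('side',[.522,-.058,.139]),proj('side',[.522,-.058,.124]))
y=np.array([np.cos(np.radians(78.3)),np.sin(np.radians(78.3))])
m=np.array([.522,-.058])+.059*y; print('mark mid',proj('side',[*m,.105]))
print(at_z('side',(336.8,157.6),.137), at_z('side',(320.2,177.5),.105), m)
```

```text
axis top [np.float64(336.78804721245154), np.float64(157.13729024073245)] [np.float64(336.6300112055202), np.float64(161.57815171073605)]
mark mid [np.float64(320.5168618102553), np.float64(177.5231829457818)]
[ 0.52221905 -0.05850617  0.137     ] [5.34692070e-01 1.57082607e-04 1.05000000e-01] [ 5.33964450e-01 -2.25854173e-04]
```

```bash
python3 -m jog '[[[0.01,0,0.7],[0,0,0.04],60],[[0,0,0.7],[0,0,0],60],[[0,0,0.5],[0,0,0],60],[[0,0,0.5],[0,0,0],60],[[0,0,0.48],[0,0,0],60],[[0,0,0],[0,0,0],60]]' 60
python3 -m jog '[[[0,0,0],[0,0,0],15],[[0,0,0],[0,0,0],15],[[0,0,0],[0,0,0],15],[[0,0,0],[0,0,0],15],[[0,0,0],[0,0,0],15],[[0,0,0],[0,0,0],15]]' 60
python3 fix.py .522 -.058 .130 87.5
python3 - <<'E'
from h import *
a=snap('top','top2.png')[150:250,310:430];b=snap('side','side2.png')[110:210,280:400]
cv2.imwrite('pics/crop2.png',cv2.resize(np.hstack([a,b])[:,:,::-1],(800,333),interpolation=2))
E
```

```text
t: 3.2
ee_pos: [0.52, -0.0574, 0.128]
eef_rot: [[0.999, -0.043, -0.005], [-0.043, -0.999, 0.002], [-0.005, -0.001, -1.0]]
wrist_force: [-1.2, -0.3, 0.2]
gripper_width: 0.051
grip_force: 0.0
t: 3.8
ee_pos: [0.5229, -0.0592, 0.1315]
eef_rot: [[0.999, -0.043, 0.004], [-0.043, -0.999, -0.003], [0.004, 0.003, -1.0]]
wrist_force: [-0.1, -5.5, 0.2]
gripper_width: 0.0228
grip_force: 59.5
pos [ 0.52293648 -0.05923639  0.13146268] shift rows [-0.02486202 -0.02997022  0.03639172] turn rows [ 0.02773623 -0.03725509  0.00396405] w 0.022771156555224676 F [-0.09852795 -5.46871118  0.23737893] T [-0.59550978  0.03329963  0.03996056] grip 59.52357274945825 q [-0.32  0.57  1.79 -0.    0.79  1.29] 3.8
```

View pics/crop2.png

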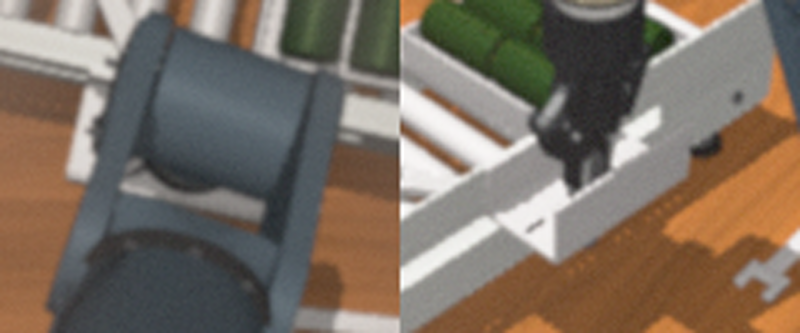

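The head is gripped on its flats: 22.8 mm opening, 59.5 N grip. Now I ease off the side force and turn.

```bash
python3 -m jog '[[[0,0.03,0],[0,0,0],10],[[0,0,0],[0,0,0.5],10],[[0,0,0],[0,0,0.8],10],[[0,0,0],[0,0,0.8],10],[[0,0,0],[0,0,0.8],10],[[0,0,0],[0,0,0.8],10],[[0,0,0],[0,0,0.8],10],[[0,0,0],[0,0,0.8],10],[[0,0,0],[0,0,0.8],10],[[0,0,0],[0,0,0.8],10],[[0,0,0],[0,0,0],10],[[0,0,0],[0,0,0],10]]' 80
python3 fix.py .522 -.059 .130 48.3
python3 - <<'E'
from h import *
a=snap('top','top3.png')[150:250,310:430];b=snap('side','side3.png')[130:200,290:374]
cv2.imwrite('pics/crop3.png',cv2.resize(b[:,:,::-1],(720,600),interpolation=2))
for c in('top','side'):
  for n in('pointer','mark','head'): print(c,n,recognise(c,n)[:2])
E
```

```text
t: 5.1
ee_pos: [0.5228, -0.0597, 0.1315]
eef_rot: [[0.744, -0.668, 0.003], [-0.668, -0.744, -0.002], [0.004, -0.001, -1.0]]
wrist_force: [-1.0, -3.4, 5.6]
gripper_width: 0.0224
grip_force: 80.5
pos [ 0.5227993  -0.05966316  0.1314982 ] shift rows [-0.02608277  0.00105516  0.03735784] turn rows [-0.00992478 -0.0369492  -0.03983629] w 0.022445648533700444 F [-1.01680607 -3.35426211  5.64960852] T [-0.46839066 -0.02470749  0.08151969] grip 80.45641447417438 q [-0.33  0.57  1.79 -0.    0.79  1.98] 5.1
top pointer []
top mark []
top head []
side pointer []
side mark [{'pixel': [328.6, 162.5], 'p': 0.59}]
side head [{'pixel': [337.3, 160.8], 'p': 0.51}]
```

View pics/crop3.png

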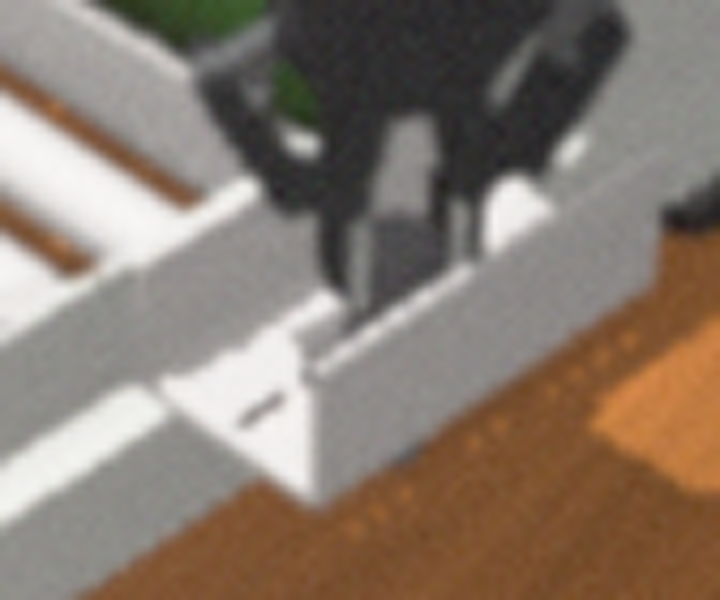

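Run:
```python
from h import *
c=cv2.imread('pics/crop3.png')
s=720/84
ax=np.array([.5222,-.0583])
for i,off in enumerate((-12,0,12,39)):
    a=np.radians(78.3+off);u=np.array([np.cos(a),np.sin(a)])
    for r in(.017,.030,.042):
        p=proj('side',[*(ax+r*u),.109]); q=[int((p[0]-290+.5)*s),int((p[1]-130+.5)*s)]; print(off,r,q)
        cv2.circle(c,q,3,[(0,0,255),(0,255,0),(255,0,0),(0,255,255)][i],-1)
for r in(.049,.069):
    u=np.array([np.cos(np.radians(78.3)),np.sin(np.radians(78.3))]);p=proj('side',[*(ax+r*u),.105]);cv2.circle(c,(int((p[0]-290+.5)*s),int((p[1]-130+.5)*s)),3,(255,0,255),-1)
raw=cv2.imread('pics/crop3.png')
cv2.imwrite('pics/ann3.png',np.hstack([cv2.resize(x[230:480,200:460],(400,385)) for x in(raw,c)]))
```

```text
-12 0.017 [356, 330]
-12 0.03 [320, 345]
-12 0.042 [287, 359]
0 0.017 [363, 336]
0 0.03 [333, 356]
0 0.042 [305, 374]
12 0.017 [372, 341]
12 0.03 [350, 365]
12 0.042 [328, 387]
39 0.017 [397, 347]
39 0.03 [393, 375]
39 0.042 [390, 402]
```

View pics/ann3.png

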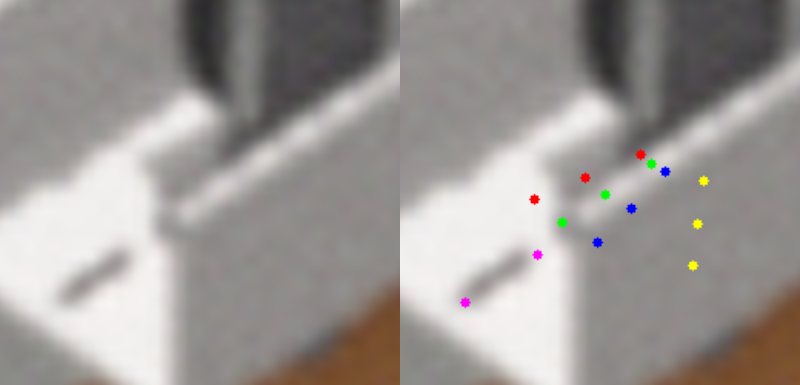

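Run:
```python
from h import *
# guard yaw: long straight edges in the first top picture
g=cv2.cvtColor(cv2.imread('pics/top0.png'),cv2.COLOR_BGR2GRAY)
for L in cv2.createLineSegmentDetector().detect(g[30:230,180:510])[0][:,0]:
    a=L[:2]+[180,30];b=L[2:]+[180,30]
    if np.linalg.norm(a-b)>50 and abs(b[0]-a[0])>45:
        for z in(.15,):
            d=at_z('top',a,z)-at_z('top',b,z); t=np.degrees(np.arctan2(d[1],d[0]))%180; print(np.round(a),np.round(b),round(t-90,2))
ims=[cv2.imread(f'pics/side{i}.png')[155:185,312:345] for i in(1,3)]
read_camera('side')
acc=np.mean([read_camera('side').astype(float) for _ in range(8)],0)[155:185,312:345,::-1]
cv2.imwrite('pics/cmp.png',np.hstack([cv2.resize(i.astype(np.uint8),(396,360),interpolation=cv2.INTER_CUBIC) for i in(ims[0],acc)]))
```

```text
[199. 140.] [256. 152.] -11.82
[391.  89.] [472. 105.] -10.7
[257. 153.] [335. 171.] -12.15
[478. 192.] [355. 165.] -11.8
[402. 185.] [479. 203.] -12.47
[331. 203.] [392. 217.] -12.34
[337. 172.] [397. 185.] -11.6
[498. 102.] [226.  42.] -11.9
[394. 191.] [336. 177.] -12.34
[329. 187.] [214. 161.] -11.85
[476. 220.] [396. 203.] -11.22
```

View pics/cmp.png

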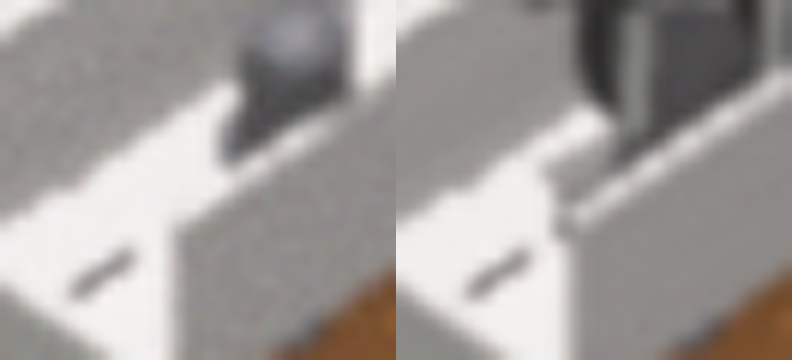

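The averaged side view now shows the dark pointer tip at the plate corner, at about (326,174). It sits in line with the mark at (318–322, 176–179), where it should be. The pointer direction from the gripped flats (78.1°) also matches the bracket yaw (78.1°). I'll add a small allowance for pad give, firm up the grip and settle.

```bash
python3 -m jog '[[[0,0,0],[0,0,0.2],10],[[0,0,0],[0,0,0],10],[[0,0,0],[0,0,0],10],[[0,0,0],[0,0,0],10],[[0,0,0],[0,0,0],10]]' 100
python3 fix.py .522 -.059 .130 48.1
python3 -c "
from rig import *
print(sign_off())"
```

```text
t: 6.45
ee_pos: [0.5228, -0.0597, 0.1316]
eef_rot: [[0.731, -0.683, 0.003], [-0.683, -0.731, -0.002], [0.004, -0.001, -1.0]]
wrist_force: [-0.6, -3.6, 7.6]
gripper_width: 0.0217
grip_force: 98.7
pos [ 0.52276886 -0.05966132  0.13157767] shift rows [-0.02547729  0.00108756  0.03934697] turn rows [-0.00975758 -0.0370019  -0.20388474] w 0.021739533086740696 F [-0.61406056 -3.64212167  7.62920389] T [-0.4959093   0.05959881  0.03649351] grip 98.7368050776422 q [-0.33  0.57  1.79 -0.    0.79  2.  ] 6.45
the job is handed in; nothing more can be done
None
```

The spring bolt is turned clockwise until its pointer faces the mark, to within about 2° by the gripped flats and the side view. The gripper is still holding the head at about 99 N, and the job is handed in (6.45 s on the clock, no verdict shown).

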